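# Find the released lid of an interlocked parts magazine and push it open

### The job

The station has unlocked just one of the four lids on the blue parts magazine: with closed fingertips press down on the black thumb tabs behind the lids, one after another and without forcing the locked ones, until you find the lid that rocks. Tip that lid up by pressing its tab well down, then push the raised flap right back to its stop so that the bushes in that compartment can be picked. Only press and push: take nothing between the fingers, and leave the parts and tools lying round the magazine where they are.

Things in the scene. Friction and masses are not known exactly. Their poses are not given: they have to be found in the camera images.
- magazine: Blue steel parts magazine bolted down, 270 mm wide (y), 140 mm deep (x), 66 mm high, four identical aluminium see-saw lids side by side in its top. Origin at its underside below the lids' pivot line, mid-width; x points from its front (robot side, at -78 mm) to its back (+62 mm), y left, z up. Pivot line: along y at x = 0, 66 mm up; lid centres at y = +99, +33, -33, -99 mm.
- lid_1 (a joint): Opening angle of the first lid from the left, rad: 0 closed, 1.57 flap upright, 1.75 at its rubber-buffered stop. Grows as the tab is pressed. Three lids, not to be told by eye and different each time, are locked: the tab gives 1 mm, its soft pad 3 mm, and it stands firm (below 0.08 rad). The released one tips with 2 to 5 N at mid-tab and, on its friction hinge, stays at any angle where it is left.
- tab_1 (a point): Top centre of the soft black thumb pad (30 mm front to back, 50 mm wide; gives 1 mm per 5 N, 3 mm at most) on the tab of the first lid from the left; 28 mm behind the pivot line, 72 mm above the bench when closed; moves with the lid. The tab ends 44 mm behind the pivot; the well below is 62 mm wide, 40 mm deep, and reaches 59 mm back. Pressed 30 mm down, a released lid stands at 1.1 rad.
- flap_1 (a point): Centre of the flap of the first lid from the left, 36 mm forward of the pivot line, half-way through its 3 mm thickness; moves with the lid. The flap is 59 mm wide and ends 73 mm forward of the pivot. x runs along the lid from its front edge towards the tab, y along the pivot (left), z out of its upper face.
- lid_2 (a joint): Opening angle of the second lid from the left, rad: 0 closed, 1.57 flap upright, 1.75 at its rubber-buffered stop. Grows as the tab is pressed. Three lids, not to be told by eye and different each time, are locked: the tab gives 1 mm, its soft pad 3 mm, and it stands firm (below 0.08 rad). The released one tips with 2 to 5 N at mid-tab and, on its friction hinge, stays at any angle where it is left.
- tab_2 (a point): Top centre of the soft black thumb pad (30 mm front to back, 50 mm wide; gives 1 mm per 5 N, 3 mm at most) on the tab of the second lid from the left; 28 mm behind the pivot line, 72 mm above the bench when closed; moves with the lid. The tab ends 44 mm behind the pivot; the well below is 62 mm wide, 40 mm deep, and reaches 59 mm back. Pressed 30 mm down, a released lid stands at 1.1 rad.
- flap_2 (a point): Centre of the flap of the second lid from the left, 36 mm forward of the pivot line, half-way through its 3 mm thickness; moves with the lid. The flap is 59 mm wide and ends 73 mm forward of the pivot. x runs along the lid from its front edge towards the tab, y along the pivot (left), z out of its upper face.
- lid_3 (a joint): Opening angle of the third lid from the left, rad: 0 closed, 1.57 flap upright, 1.75 at its rubber-buffered stop. Grows as the tab is pressed. Three lids, not to be told by eye and different each time, are locked: the tab gives 1 mm, its soft pad 3 mm, and it stands firm (below 0.08 rad). The released one tips with 2 to 5 N at mid-tab and, on its friction hinge, stays at any angle where it is left.
- tab_3 (a point): Top centre of the soft black thumb pad (30 mm front to back, 50 mm wide; gives 1 mm per 5 N, 3 mm at most) on the tab of the third lid from the left; 28 mm behind the pivot line, 72 mm above the bench when closed; moves with the lid. The tab ends 44 mm behind the pivot; the well below is 62 mm wide, 40 mm deep, and reaches 59 mm back. Pressed 30 mm down, a released lid stands at 1.1 rad.
- flap_3 (a point): Centre of the flap of the third lid from the left, 36 mm forward of the pivot line, half-way through its 3 mm thickness; moves with the lid. The flap is 59 mm wide and ends 73 mm forward of the pivot. x runs along the lid from its front edge towards the tab, y along the pivot (left), z out of its upper face.
- lid_4 (a joint): Opening angle of the fourth lid from the left, rad: 0 closed, 1.57 flap upright, 1.75 at its rubber-buffered stop. Grows as the tab is pressed. Three lids, not to be told by eye and different each time, are locked: the tab gives 1 mm, its soft pad 3 mm, and it stands firm (below 0.08 rad). The released one tips with 2 to 5 N at mid-tab and, on its friction hinge, stays at any angle where it is left.
- tab_4 (a point): Top centre of the soft black thumb pad (30 mm front to back, 50 mm wide; gives 1 mm per 5 N, 3 mm at most) on the tab of the fourth lid from the left; 28 mm behind the pivot line, 72 mm above the bench when closed; moves with the lid. The tab ends 44 mm behind the pivot; the well below is 62 mm wide, 40 mm deep, and reaches 59 mm back. Pressed 30 mm down, a released lid stands at 1.1 rad.
- flap_4 (a point): Centre of the flap of the fourth lid from the left, 36 mm forward of the pivot line, half-way through its 3 mm thickness; moves with the lid. The flap is 59 mm wide and ends 73 mm forward of the pivot. x runs along the lid from its front edge towards the tab, y along the pivot (left), z out of its upper face.
- bush_long: Bystander, loose: long steel bush, 26 mm across, 45 mm tall, standing left of the magazine; origin at the centre of its underside.
- bush_brass: Bystander, loose: brass bush, 18 mm across, 22 mm tall, standing left of the magazine; origin at the centre of its underside.
- bush_flanged: Bystander, loose: flanged steel bush, 30 mm across, 28 mm tall, standing just behind the magazine; origin at the centre of its underside.
- ring_steel: Bystander, loose: steel ring, 36 mm across, 12 mm high, lying just behind the magazine; origin at the centre of its underside.
- plug_gauge: Bystander, loose: plug gauge with a dark grip, 122 mm long, 22 mm wide, lying further behind the magazine; origin at the centre of its underside, length along its y.
- tweezers: Bystander, loose: steel tweezers, 120 mm long, 16 mm wide, lying further behind the magazine; origin at the centre of its underside, length along its y.

How it is judged:
By the outcome, as a careful person would: the job done as asked, in the order asked, and still so for the second after the job is handed in, with the robot touching nothing.
It also fails if it takes over 58 s, if anything falls off the work surface, if the arm or the gripper's body presses on something with over 40 N, if the wrist force passes 120 N, or if a joint passes its speed limit or range.

### The arm

A 6-joint arm with a two-finger parallel gripper is mounted at the origin on a cart in front of the work surface, level with it; the furniture and walls round the work are solid. World frame = base frame: x ahead of the robot, y to its left, z up, the work surface at z = 0. Lengths are in m, angles in rad, forces in N, time in s.
With the tool pointing down it reaches from about 0.3 to 0.85 m from the base axis. Payload 5.4 kg.
Tool frame: the origin (TCP) lies midway between the tips of the shut fingers; the grasp point (between the pads) lies 19 mm behind it (bot.hold_point_z is the distance from the TCP to the grasp point, in m); x points along the fingers, z is the direction in which the jaws open and shut, and the axes are right-handed (so a half turn about x gives the same grasp; the last joint's range is limited). The gripper opens to 85 mm and grips with 20 to 120 N. Pads are 22 mm wide; open, the fingers measure 114 mm over their backs; the gripper's body (76 mm by 85 mm) begins 54 mm behind the grasp point. The pads swing forward as they close: fully open they stand 13 mm farther back than shut.
Start: joints at [-1.504, 0.158, 1.597, -0, 1.386, -0.21], TCP at [0.157, -0.553, 0.231] pointing down, gripper open.
Joint ranges: [-2.91, 2.91], [-0.94, 2.29], [0.18, 2.7], [-1.29, 4.43], [0.17, 2.64], [-3, 3]. Speed limits (rad/s): [2.57, 2.57, 3.14, 3.14, 3.14, 3.14].

### API

Orientations are given as a 3x3 rotation matrix whose columns are the frame's x, y, z axes.
In Python, from bench import bot gives the robot as it stands.
- The arm moves only by the tool play_rows, never from a script. Its argument "plan" is a list of rows, each an object of numbers: "wx", "wy", "wz": the turn, a rotation vector about the world's x, y, z in degrees; "x", "y", "z": the shift along the world's x, y, z in m; "gripper": the closure in counts, from 0 (fully open) to 255 (shut). A call has 1 to 20 rows; each row is the pose to reach, as a shift and turn from the pose commanded when the call began; what a row does not reach only later rows make up. A row lasts 1/10 s, in which the tool goes at most 50 mm and 8.59 degrees, less where a joint would pass 70% of its speed; a pose out of reach is approached as far as the arm can. A call with a gripper value outside its range is refused whole. The fingers move at their own pace and stop on an object; the grip force is fixed at half the most. Time passes only in rows, so rows that repeat a pose let the fingers close. It gives the time, the measured TCP pose, the force and the opening at its end, in the units of the state.
- bot.get_obs(): the state, without advancing time (a new reading comes with each control period).
- bot.read_camera(name): name is "side" or "top"; returns the picture (480x640x3 uint8, red, green, blue); there is no depth.
- bot.calibration(name): a dict with "fov_y" (degrees; the focal length in pixels is half the picture's height over the tangent of half this angle, whatever the lens; pixels are square), "cx", "cy" (the principal point, pixels), "k1" (the pictures are not rectified: a ray, as slopes to the right and down, at radius r is drawn at 1 + k1 r^2 times it, then the intrinsics apply), "T" (4x4, takes a point from camera to world coordinates). Camera axes: x right, y down, z forward; pixel columns grow to the right and rows downward; lengths in m; the calibration is good to about 2 mm. A picture is of the moment at which its call begins. calibration takes no time and is no camera call.
- bot.hand_in(): hands the job in, once; it reports no verdict.
The state is a dict: "time_s": time; "qpos": joint angles; "joint_vel": joint speeds; "effort": joint torques, N m; "tool_pos": TCP position; "eef_rot": TCP orientation; "ft_force": force on the tool from outside, world axes, zero at the start; "ft_torque": the same for the moment, N m; "width": opening from 0.0 (shut) to 1.0 (fully open).
Only numpy, scipy, OpenCV 4.12 (cv2) and the standard library are available. Lean on these libraries where they do the work, as an engineer would, in place of code of your own. Each camera call takes 0.05 s, during which the arm holds its last target.

## Working session

There is one attempt and no reset: what is moved stays moved. The work goes in short steps, Python scripts to look and compute and a tool call to move; the robot and the scene stay as the last step left them, time stands still between calls to the robot, and variables do not carry over. Pictures are saved under pics/ and viewed, and the job is handed in when it is done.

Besides the shell and the picture viewer there is one more tool, called as name(argument=value, ...), one argument or row to a line, values as JSON. play_rows: Moves the arm, as the interface text tells. Its arguments: {"type":"object","properties":{"plan":{"type":"array"}},"required":["plan"]}

```bash
mkdir -p pics; ls
python3 - <<'E'
from bench import bot
import cv2,numpy as np
for n in("top","side"):
    cv2.imwrite(f"pics/{n}0.png",bot.read_camera(n)[:,:,::-1]); c=bot.calibration(n)
    print(n,{k:np.round(v,4).tolist() for k,v in c.items()})
o=bot.get_obs();print({k:np.round(v,3).tolist() for k,v in o.items()})
E
```

```text
pics
top {'fov_y': 49.9996, 'cx': 314.7261, 'cy': 245.391, 'k1': -0.1225, 'T': [[-0.0031, -0.9858, 0.1679, 0.3951], [-1.0, 0.0044, 0.007, -0.1877], [-0.0077, -0.1679, -0.9858, 1.004], [0.0, 0.0, 0.0, 1.0]]}
side {'fov_y': 45.411, 'cx': 318.5792, 'cy': 240.2961, 'k1': -0.0677, 'T': [[-0.9987, 0.0434, -0.0284, 0.5927], [0.0484, 0.5832, -0.8109, 0.5309], [-0.0186, -0.8111, -0.5846, 0.5782], [0.0, 0.0, 0.0, 1.0]]}
{'time_s': 0.1, 'qpos': [-1.504, 0.159, 1.598, 0.0, 1.386, -0.21], 'joint_vel': [0.0, -0.0, -0.004, -0.0, -0.002, 0.0], 'effort': [0.001, -39.699, -33.234, -0.0, 0.004, 0.0], 'tool_pos': [0.157, -0.553, 0.23], 'eef_rot': [[-0.0, 0.962, 0.273], [0.002, 0.273, -0.962], [-1.0, 0.0, -0.002]], 'ft_force': [-0.829, -0.098, -0.184], 'ft_torque': [-0.005, -0.007, -0.041], 'width': 0.997}
```

View pics/top0.png

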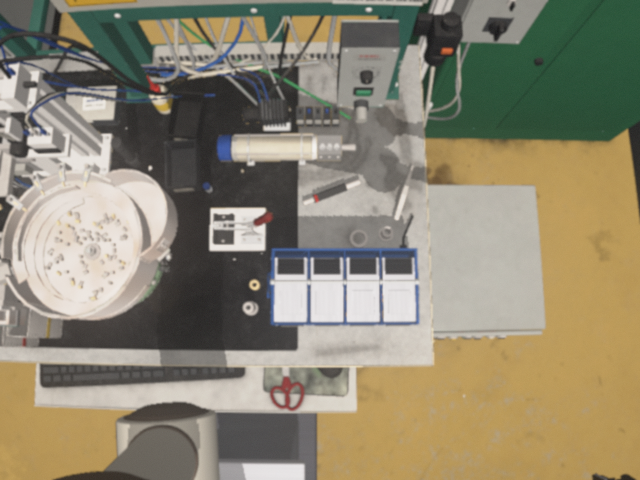

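View pics/side0.png

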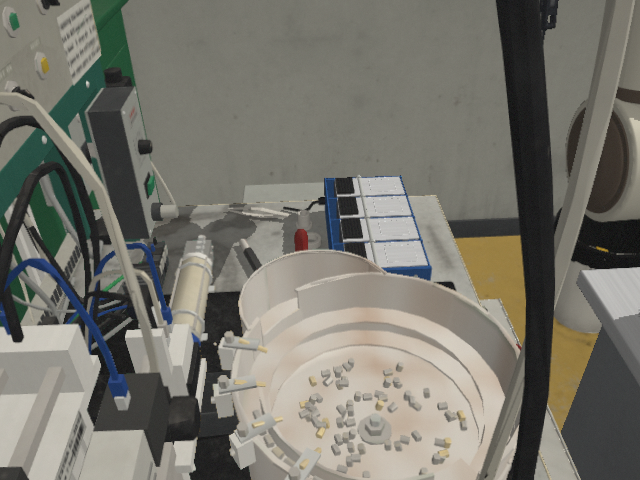

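The top view shows the magazine at columns 270–418, rows 249–325, with the black tabs at about row 266 and the back towards the top of the picture. The bushes are left of it at (254,285) and (250,308); the ring and flanged bush are behind it at (358,238) and (387,232). Next I measure the tabs.

```bash
cat > h.py <<'E'
from bench import bot
import cv2,numpy as np
def K(n):
    c=bot.calibration(n); f=240/np.tan(np.radians(c["fov_y"]/2)); return c,f
def ray(n,uv):
    c,f=K(n); d=np.array([(uv[0]-c["cx"])/f,(uv[1]-c["cy"])/f]); r=np.linalg.norm(d); u=r
    for _ in range(30): u=r/(1+c["k1"]*u*u)
    s=d*u/r if r>0 else d
    T=np.array(c["T"]); return T[:3,3],T[:3,:3]@np.array([*s,1])
def onz(n,uv,z):
    o,d=ray(n,uv); return o+d*(z-o[2])/d[2]
def px(n,p):
    c,f=K(n); T=np.array(c["T"]); q=T[:3,:3].T@(np.array(p)-T[:3,3]); s=q[:2]/q[2]; s=s*(1+c["k1"]*(s@s)); return s*f+[c["cx"],c["cy"]]
E
python3 - <<'E'
from h import *
im=cv2.imread("pics/top0.png"); g=im.max(2)
roi=np.zeros(g.shape,np.uint8); roi[245:330,265:425]=1
m=((g<70)&(roi>0)).astype(np.uint8)
for c in cv2.findContours(m,cv2.RETR_EXTERNAL,cv2.CHAIN_APPROX_NONE)[0]:
    if cv2.contourArea(c)>80:
        r=cv2.minAreaRect(c); print(np.round(r[0],1),np.round(r[1],1),r[2],onz("top",r[0],.072).round(4))
hsv=cv2.cvtColor(im,cv2.COLOR_BGR2HSV)
b=(cv2.inRange(hsv,(105,120,50),(130,255,255))*roi)
p=cv2.findNonZero(b); r=cv2.minAreaRect(p); bx=cv2.boxPoints(r)
for q in bx: print(q,onz("top",q,.066).round(4))
s=cv2.imread("pics/side0.png")
cv2.imwrite("pics/s1.png",cv2.resize(s[165:290,300:450],None,fx=5,fy=4.6,interpolation=cv2.INTER_CUBIC))
cv2.imwrite("pics/t1.png",cv2.resize(im[170:335,230:430],None,fx=4,fy=3.6,interpolation=cv2.INTER_CUBIC))
E
```

```text
[273.5 304. ] [17. 50.] 0.0 [ 0.4467 -0.1062  0.072 ]
[290.  265.5] [11. 22.] 90.0 [ 0.5168 -0.1357  0.072 ]
[274.  252.5] [20.5 42.4] 46.97493362426758 [ 0.5409 -0.1062  0.072 ]
[240.8089  266.09735] [ 0.5167 -0.0446  0.066 ]
[375.8089  192.09735] [ 0.6563 -0.2965  0.066 ]
[407. 249.] [ 0.5473 -0.3518  0.066 ]
[272. 323.] [ 0.4127 -0.1032  0.066 ]
```

View pics/t1.png

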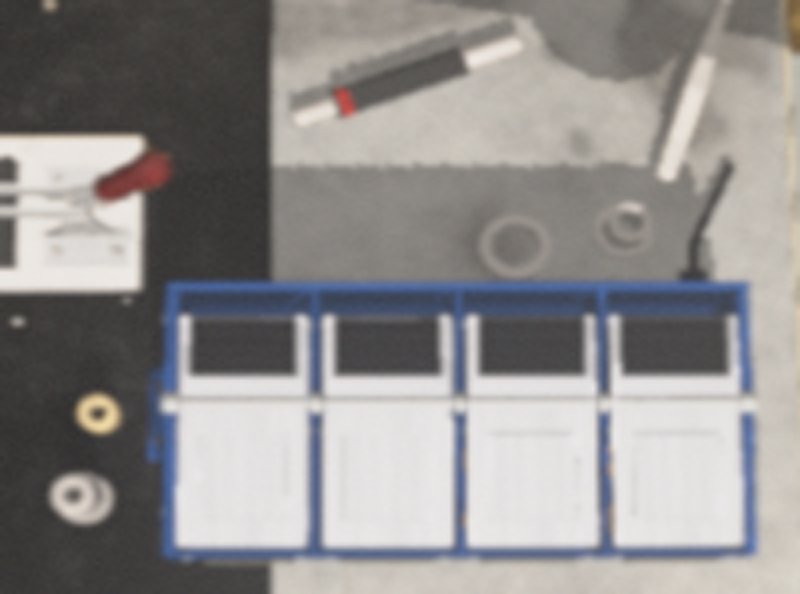

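View pics/s1.png

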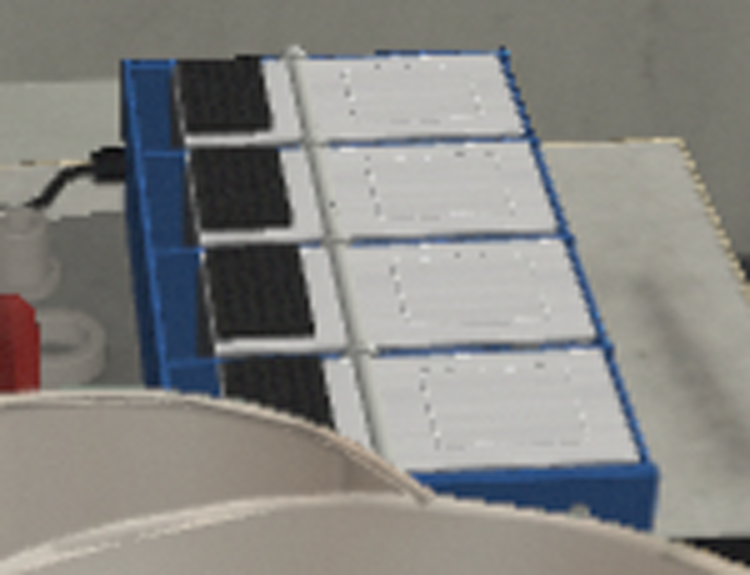

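The crops show all four pads clearly, each between white lid rims. I threshold them again inside tight windows and check them against the side view.

Run:
```python
from h import *
def blobs(n,roi,th,z):
    im=cv2.imread(f"pics/{n}0.png"); g=cv2.cvtColor(im,cv2.COLOR_BGR2GRAY); x0,x1,y0,y1=roi
    m=np.zeros(g.shape,np.uint8); m[y0:y1,x0:x1]=(im[y0:y1,x0:x1].max(2)<th)
    k,l,s,c=cv2.connectedComponentsWithStats(m,connectivity=4)
    for i in range(1,k):
        if s[i,4]>60: print(n,s[i],c[i].round(1),onz(n,c[i],z).round(4)); 
blobs("top",(276,414,257,276),110,.072)
blobs("side",(334,365,170,246),80,.072)
# pivot rod ends & front/back in top (crop px)
for nm,(u,v),z in [("rodL",(165,404),.067),("rodR",(753,404),.067),("backL",(168,285),.066),("backR",(748,285),.066),("frontL",(165,553),.066),("frontR",(753,553),.066)]:
    p=(230+(u+.5)/4-.5,170+(v+.5)/3.6-.5); print(nm,np.round(p,1),onz("top",p,z).round(4))
```

```text
top [278 257  25  17 417] [290.  265.1] [ 0.5175 -0.1358  0.072 ]
top [314 257  26  17 425] [326.2 265.1] [ 0.5173 -0.2019  0.072 ]
top [350 257  26  17 437] [362.5 265. ] [ 0.5171 -0.2682  0.072 ]
top [386 257  26  17 408] [398.1 264.6] [ 0.5175 -0.3333  0.072 ]
side [334 177  20  21 311] [343.1 185.8] [ 0.5177 -0.3299  0.072 ]
side [336 197  22  22 369] [346.  206.1] [ 0.5185 -0.264   0.072 ]
side [339 218  24  25 446] [349.7 228.5] [ 0.5185 -0.1988  0.072 ]
side [344 242  21   4  75] [354.3 243.6] [ 0.5153 -0.1588  0.072 ]
rodL [270.9 281.9] [ 0.4874 -0.1006  0.067 ]
rodR [417.9 281.9] [ 0.486  -0.3698  0.067 ]
backL [271.6 248.8] [ 0.5488 -0.1012  0.066 ]
backR [416.6 248.8] [ 0.5476 -0.3698  0.066 ]
frontL [270.9 323.2] [ 0.4122 -0.1012  0.066 ]
frontR [417.9 323.2] [ 0.4108 -0.3676  0.066 ]
```

play_rows(
  plan=[
    {"x": 0.02, "y": 0.012, "gripper": 255},
    {"x": 0.05, "y": 0.031, "wz": -2, "gripper": 255},
    {"x": 0.09, "y": 0.055, "wz": -4, "gripper": 255},
    {"x": 0.13, "y": 0.08, "wz": -6, "gripper": 255},
    {"x": 0.17, "y": 0.104, "wz": -8, "gripper": 255},
    {"x": 0.21, "y": 0.129, "wz": -10, "gripper": 255},
    {"x": 0.25, "y": 0.154, "wz": -12, "gripper": 255},
    {"x": 0.29, "y": 0.178, "wz": -14, "gripper": 255},
    {"x": 0.325, "y": 0.2, "wz": -15, "gripper": 255},
    {"x": 0.345, "y": 0.213, "wz": -15.8, "z": -0.02, "gripper": 255},
    {"x": 0.358, "y": 0.22, "wz": -15.8, "z": -0.05, "gripper": 255},
    {"x": 0.358, "y": 0.22, "wz": -15.8, "z": -0.09, "gripper": 255},
    {"x": 0.358, "y": 0.22, "wz": -15.8, "z": -0.12, "gripper": 255},
    {"x": 0.358, "y": 0.22, "wz": -15.8, "z": -0.14, "gripper": 255},
    {"x": 0.358, "y": 0.22, "wz": -15.8, "z": -0.14, "gripper": 255},
    {"x": 0.358, "y": 0.22, "wz": -15.8, "z": -0.14, "gripper": 255},
  ],
)

```text
$.plan[0]: bad value
```

play_rows(
  plan=[
    {"wx": 0, "wy": 0, "wz": 0, "x": 0.02, "y": 0.012, "z": 0, "gripper": 255},
    {"wx": 0, "wy": 0, "wz": -2, "x": 0.05, "y": 0.031, "z": 0, "gripper": 255},
    {"wx": 0, "wy": 0, "wz": -4, "x": 0.09, "y": 0.055, "z": 0, "gripper": 255},
    {"wx": 0, "wy": 0, "wz": -6, "x": 0.13, "y": 0.08, "z": 0, "gripper": 255},
    {"wx": 0, "wy": 0, "wz": -8, "x": 0.17, "y": 0.104, "z": 0, "gripper": 255},
    {"wx": 0, "wy": 0, "wz": -10, "x": 0.21, "y": 0.129, "z": 0, "gripper": 255},
    {"wx": 0, "wy": 0, "wz": -12, "x": 0.25, "y": 0.154, "z": 0, "gripper": 255},
    {"wx": 0, "wy": 0, "wz": -14, "x": 0.29, "y": 0.178, "z": 0, "gripper": 255},
    {"wx": 0, "wy": 0, "wz": -15, "x": 0.325, "y": 0.2, "z": 0, "gripper": 255},
    {"wx": 0, "wy": 0, "wz": -15.8, "x": 0.345, "y": 0.213, "z": -0.02, "gripper": 255},
    {"wx": 0, "wy": 0, "wz": -15.8, "x": 0.358, "y": 0.22, "z": -0.05, "gripper": 255},
    {"wx": 0, "wy": 0, "wz": -15.8, "x": 0.358, "y": 0.22, "z": -0.09, "gripper": 255},
    {"wx": 0, "wy": 0, "wz": -15.8, "x": 0.358, "y": 0.22, "z": -0.12, "gripper": 255},
    {"wx": 0, "wy": 0, "wz": -15.8, "x": 0.358, "y": 0.22, "z": -0.14, "gripper": 255},
    {"wx": 0, "wy": 0, "wz": -15.8, "x": 0.358, "y": 0.22, "z": -0.14, "gripper": 255},
    {"wx": 0, "wy": 0, "wz": -15.8, "x": 0.358, "y": 0.22, "z": -0.14, "gripper": 255},
  ],
)

```text
time_s: 1.7
tool_pos: [0.5151, -0.3331, 0.0914]
eef_rot: [[-0.0, 1.0, 0.001], [0.0, 0.001, -1.0], [-1.0, -0.0, -0.0]]
ft_force: [0.2, -0.9, -0.1]
width: -0.002
```

Above tab 4 at z 91 mm. I check the position with the cameras before pressing.

Run:
```python
from h import *
o=bot.get_obs()
t=cv2.cvtColor(bot.read_camera("top"),4);s=cv2.cvtColor(bot.read_camera("side"),4)
a=cv2.resize(t[220:340,260:430],(390,300));b=cv2.resize(s[130:290,290:450],(390,390))
c=np.zeros((390,780,3),np.uint8);c[:300,:390]=a;c[:,390:]=b
cv2.imwrite("pics/c2.png",c);print(o["tool_pos"],px("side",o["tool_pos"]),px("top",o["tool_pos"]))
```

```text
[ 0.51506788 -0.33305479  0.09142372] [344.58643259 175.03878083] [399.58013878 264.5208805 ]
```

View pics/c2.png

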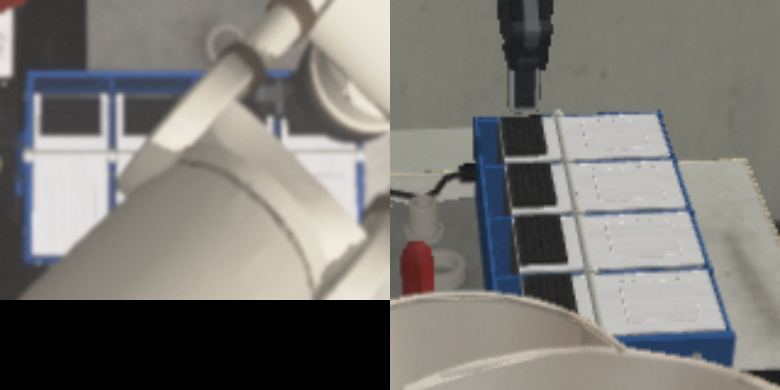

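The side view shows the shut tip just above pad 4 at crop (523,110), lined up with it. I press gently.

play_rows(
  plan=[
    {"wx": 0, "wy": 0, "wz": 0, "x": 0, "y": 0, "z": -0.01, "gripper": 255},
    {"wx": 0, "wy": 0, "wz": 0, "x": 0, "y": 0, "z": -0.016, "gripper": 255},
    {"wx": 0, "wy": 0, "wz": 0, "x": 0, "y": 0, "z": -0.018, "gripper": 255},
    {"wx": 0, "wy": 0, "wz": 0, "x": 0, "y": 0, "z": -0.019, "gripper": 255},
    {"wx": 0, "wy": 0, "wz": 0, "x": 0, "y": 0, "z": -0.02, "gripper": 255},
    {"wx": 0, "wy": 0, "wz": 0, "x": 0, "y": 0, "z": -0.02, "gripper": 255},
    {"wx": 0, "wy": 0, "wz": 0, "x": 0, "y": 0, "z": -0.02, "gripper": 255},
  ],
)

```text
time_s: 2.5
tool_pos: [0.5152, -0.3331, 0.0716]
eef_rot: [[0.0, 1.0, 0.001], [-0.0, 0.001, -1.0], [-1.0, 0.0, 0.0]]
ft_force: [-0.6, 1.3, 2.3]
width: -0.002
```

play_rows(
  plan=[
    {"wx": 0, "wy": 0, "wz": 0, "x": 0, "y": 0, "z": -0.001, "gripper": 255},
    {"wx": 0, "wy": 0, "wz": 0, "x": 0, "y": 0, "z": -0.0015, "gripper": 255},
    {"wx": 0, "wy": 0, "wz": 0, "x": 0, "y": 0, "z": -0.0015, "gripper": 255},
    {"wx": 0, "wy": 0, "wz": 0, "x": 0, "y": 0, "z": -0.0015, "gripper": 255},
  ],
)

```text
time_s: 2.9
tool_pos: [0.5153, -0.3332, 0.0705]
eef_rot: [[0.0, 1.0, 0.001], [-0.0, 0.001, -1.0], [-1.0, 0.0, 0.0]]
ft_force: [-2.9, 2.2, 5.6]
width: -0.004
```

play_rows(
  plan=[
    {"wx": 0, "wy": 0, "wz": 0, "x": 0, "y": 0, "z": -0.001, "gripper": 255},
    {"wx": 0, "wy": 0, "wz": 0, "x": 0, "y": 0, "z": -0.0015, "gripper": 255},
    {"wx": 0, "wy": 0, "wz": 0, "x": 0, "y": 0, "z": -0.0015, "gripper": 255},
    {"wx": 0, "wy": 0, "wz": 0, "x": 0, "y": 0, "z": -0.0015, "gripper": 255},
  ],
)

```text
time_s: 3.3
tool_pos: [0.5153, -0.3333, 0.0697]
eef_rot: [[0.0, 1.0, 0.001], [-0.0, 0.001, -1.0], [-1.0, 0.0, 0.0]]
ft_force: [-3.6, 3.4, 10.1]
width: 0.001
```

Lid 4 stands firm: 10 N after about 2 mm, so it is locked. Next is tab 3.

play_rows(
  plan=[
    {"wx": 0, "wy": 0, "wz": 0, "x": 0, "y": 0, "z": 0.01, "gripper": 255},
    {"wx": 0, "wy": 0, "wz": 0, "x": 0, "y": 0, "z": 0.022, "gripper": 255},
    {"wx": 0, "wy": 0, "wz": 0, "x": 0, "y": 0.015, "z": 0.022, "gripper": 255},
    {"wx": 0, "wy": 0, "wz": 0, "x": 0, "y": 0.04, "z": 0.022, "gripper": 255},
    {"wx": 0, "wy": 0, "wz": 0, "x": 0, "y": 0.06, "z": 0.022, "gripper": 255},
    {"wx": 0, "wy": 0, "wz": 0, "x": 0, "y": 0.066, "z": 0.02, "gripper": 255},
    {"wx": 0, "wy": 0, "wz": 0, "x": 0, "y": 0.066, "z": 0.015, "gripper": 255},
    {"wx": 0, "wy": 0, "wz": 0, "x": 0, "y": 0.066, "z": 0.008, "gripper": 255},
    {"wx": 0, "wy": 0, "wz": 0, "x": 0, "y": 0.066, "z": 0.004, "gripper": 255},
    {"wx": 0, "wy": 0, "wz": 0, "x": 0, "y": 0.066, "z": 0.002, "gripper": 255},
    {"wx": 0, "wy": 0, "wz": 0, "x": 0, "y": 0.066, "z": 0.001, "gripper": 255},
    {"wx": 0, "wy": 0, "wz": 0, "x": 0, "y": 0.066, "z": 0.0, "gripper": 255},
    {"wx": 0, "wy": 0, "wz": 0, "x": 0, "y": 0.066, "z": 0.0, "gripper": 255},
    {"wx": 0, "wy": 0, "wz": 0, "x": 0, "y": 0.066, "z": 0.0, "gripper": 255},
  ],
)

```text
time_s: 4.7
tool_pos: [0.515, -0.2676, 0.0695]
eef_rot: [[-0.001, 1.0, 0.001], [0.0, 0.001, -1.0], [-1.0, -0.001, -0.0]]
ft_force: [-5.0, 2.8, 10.0]
width: 0.003
```

Lid 3 shows the same 10 N, so it is locked too. Next is tab 2.

play_rows(
  plan=[
    {"wx": 0, "wy": 0, "wz": 0, "x": 0, "y": 0, "z": 0.01, "gripper": 255},
    {"wx": 0, "wy": 0, "wz": 0, "x": 0, "y": 0, "z": 0.022, "gripper": 255},
    {"wx": 0, "wy": 0, "wz": 0, "x": 0, "y": 0.015, "z": 0.022, "gripper": 255},
    {"wx": 0, "wy": 0, "wz": 0, "x": 0, "y": 0.04, "z": 0.022, "gripper": 255},
    {"wx": 0, "wy": 0, "wz": 0, "x": 0, "y": 0.06, "z": 0.022, "gripper": 255},
    {"wx": 0, "wy": 0, "wz": 0, "x": 0, "y": 0.066, "z": 0.02, "gripper": 255},
    {"wx": 0, "wy": 0, "wz": 0, "x": 0, "y": 0.066, "z": 0.015, "gripper": 255},
    {"wx": 0, "wy": 0, "wz": 0, "x": 0, "y": 0.066, "z": 0.008, "gripper": 255},
    {"wx": 0, "wy": 0, "wz": 0, "x": 0, "y": 0.066, "z": 0.004, "gripper": 255},
    {"wx": 0, "wy": 0, "wz": 0, "x": 0, "y": 0.066, "z": 0.002, "gripper": 255},
    {"wx": 0, "wy": 0, "wz": 0, "x": 0, "y": 0.066, "z": 0.001, "gripper": 255},
    {"wx": 0, "wy": 0, "wz": 0, "x": 0, "y": 0.066, "z": 0.0, "gripper": 255},
    {"wx": 0, "wy": 0, "wz": 0, "x": 0, "y": 0.066, "z": 0.0, "gripper": 255},
    {"wx": 0, "wy": 0, "wz": 0, "x": 0, "y": 0.066, "z": 0.0, "gripper": 255},
  ],
)

```text
time_s: 6.1
tool_pos: [0.515, -0.2016, 0.0695]
eef_rot: [[-0.001, 1.0, 0.0], [0.0, 0.0, -1.0], [-1.0, -0.001, -0.0]]
ft_force: [-5.5, 2.6, 11.2]
width: -0.0
```

Lid 2 gives 11 N, so it is locked. That leaves tab 1, which I test the same way.

play_rows(
  plan=[
    {"wx": 0, "wy": 0, "wz": 0, "x": 0, "y": 0, "z": 0.01, "gripper": 255},
    {"wx": 0, "wy": 0, "wz": 0, "x": 0, "y": 0, "z": 0.022, "gripper": 255},
    {"wx": 0, "wy": 0, "wz": 0, "x": 0, "y": 0.015, "z": 0.022, "gripper": 255},
    {"wx": 0, "wy": 0, "wz": 0, "x": 0, "y": 0.04, "z": 0.022, "gripper": 255},
    {"wx": 0, "wy": 0, "wz": 0, "x": 0, "y": 0.06, "z": 0.022, "gripper": 255},
    {"wx": 0, "wy": 0, "wz": 0, "x": 0, "y": 0.066, "z": 0.02, "gripper": 255},
    {"wx": 0, "wy": 0, "wz": 0, "x": 0, "y": 0.066, "z": 0.015, "gripper": 255},
    {"wx": 0, "wy": 0, "wz": 0, "x": 0, "y": 0.066, "z": 0.008, "gripper": 255},
    {"wx": 0, "wy": 0, "wz": 0, "x": 0, "y": 0.066, "z": 0.004, "gripper": 255},
    {"wx": 0, "wy": 0, "wz": 0, "x": 0, "y": 0.066, "z": 0.002, "gripper": 255},
    {"wx": 0, "wy": 0, "wz": 0, "x": 0, "y": 0.066, "z": 0.001, "gripper": 255},
    {"wx": 0, "wy": 0, "wz": 0, "x": 0, "y": 0.066, "z": 0.0, "gripper": 255},
    {"wx": 0, "wy": 0, "wz": 0, "x": 0, "y": 0.066, "z": 0.0, "gripper": 255},
    {"wx": 0, "wy": 0, "wz": 0, "x": 0, "y": 0.066, "z": 0.0, "gripper": 255},
  ],
)

```text
time_s: 7.5
tool_pos: [0.5154, -0.1355, 0.0686]
eef_rot: [[0.001, 1.0, 0.001], [-0.001, 0.001, -1.0], [-1.0, 0.001, 0.001]]
ft_force: [0.5, -0.4, 3.8]
width: 0.002
```

At the same depth lid 1 gives only 3.8 N, with the tip 1 mm lower: it is the released one. I press its tab down in stages.

play_rows(
  plan=[
    {"wx": 0, "wy": 0, "wz": 0, "x": 0, "y": 0, "z": -0.002, "gripper": 255},
    {"wx": 0, "wy": 0, "wz": 0, "x": 0, "y": 0, "z": -0.004, "gripper": 255},
    {"wx": 0, "wy": 0, "wz": 0, "x": 0, "y": 0, "z": -0.006, "gripper": 255},
    {"wx": 0, "wy": 0, "wz": 0, "x": 0, "y": 0, "z": -0.008, "gripper": 255},
    {"wx": 0, "wy": 0, "wz": 0, "x": 0, "y": 0, "z": -0.01, "gripper": 255},
    {"wx": 0, "wy": 0, "wz": 0, "x": 0, "y": 0, "z": -0.012, "gripper": 255},
  ],
)

```text
time_s: 8.1
tool_pos: [0.515, -0.1349, 0.056]
eef_rot: [[-0.0, 1.0, 0.001], [0.0, 0.001, -1.0], [-1.0, -0.0, -0.0]]
ft_force: [-0.1, 0.5, 3.5]
width: -0.001
```

play_rows(
  plan=[
    {"wx": 0, "wy": 0, "wz": 0, "x": 0, "y": 0, "z": -0.002, "gripper": 255},
    {"wx": 0, "wy": 0, "wz": 0, "x": 0, "y": 0, "z": -0.004, "gripper": 255},
    {"wx": 0, "wy": 0, "wz": 0, "x": 0, "y": 0, "z": -0.006, "gripper": 255},
    {"wx": 0, "wy": 0, "wz": 0, "x": 0, "y": 0, "z": -0.008, "gripper": 255},
    {"wx": 0, "wy": 0, "wz": 0, "x": 0, "y": 0, "z": -0.01, "gripper": 255},
    {"wx": 0, "wy": 0, "wz": 0, "x": 0, "y": 0, "z": -0.012, "gripper": 255},
    {"wx": 0, "wy": 0, "wz": 0, "x": 0, "y": 0, "z": -0.014, "gripper": 255},
    {"wx": 0, "wy": 0, "wz": 0, "x": 0, "y": 0, "z": -0.016, "gripper": 255},
    {"wx": 0, "wy": 0, "wz": 0, "x": 0, "y": 0, "z": -0.016, "gripper": 255},
  ],
)

```text
time_s: 9.0
tool_pos: [0.5149, -0.135, 0.0398]
eef_rot: [[-0.0, 1.0, 0.001], [0.0, 0.001, -1.0], [-1.0, -0.0, -0.0]]
ft_force: [2.3, -0.4, -0.4]
width: 0.0
```

Run:
```python
from h import *
s=cv2.cvtColor(bot.read_camera("side"),4)
cv2.imwrite("pics/s3.png",cv2.resize(s[130:290,290:450],(600,600)))
```

```text
(no output)
```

View pics/s3.png

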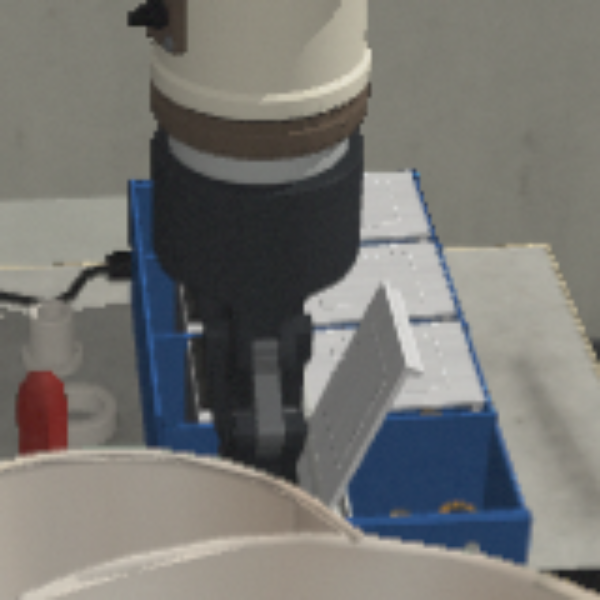

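The side view shows lid 1's flap raised to roughly 60°, with its free edge at crop (385,285)–(415,370), leaning towards the robot. The compartment in front of it is open. I lift straight up and go over to its front.

play_rows(
  plan=[
    {"wx": 0, "wy": 0, "wz": 0, "x": 0, "y": 0, "z": 0.005, "gripper": 255},
    {"wx": 0, "wy": 0, "wz": 0, "x": 0.002, "y": 0, "z": 0.015, "gripper": 255},
    {"wx": 0, "wy": 0, "wz": 0, "x": 0.005, "y": 0, "z": 0.04, "gripper": 255},
    {"wx": 0, "wy": 0, "wz": 0, "x": 0.005, "y": 0, "z": 0.075, "gripper": 255},
    {"wx": 0, "wy": 0, "wz": 0, "x": 0.005, "y": 0, "z": 0.11, "gripper": 255},
    {"wx": 0, "wy": 0, "wz": 0, "x": 0.005, "y": 0, "z": 0.135, "gripper": 255},
    {"wx": 0, "wy": 0, "wz": 0, "x": 0, "y": 0, "z": 0.145, "gripper": 255},
    {"wx": 0, "wy": 0, "wz": 0, "x": -0.02, "y": 0, "z": 0.145, "gripper": 255},
    {"wx": 0, "wy": 0, "wz": 0, "x": -0.05, "y": 0, "z": 0.145, "gripper": 255},
    {"wx": 0, "wy": 0, "wz": 0, "x": -0.085, "y": 0, "z": 0.145, "gripper": 255},
    {"wx": 0, "wy": 0, "wz": 0, "x": -0.115, "y": 0, "z": 0.145, "gripper": 255},
    {"wx": 0, "wy": 0, "wz": 0, "x": -0.125, "y": 0, "z": 0.145, "gripper": 255},
    {"wx": 0, "wy": 0, "wz": 0, "x": -0.125, "y": 0, "z": 0.145, "gripper": 255},
  ],
)

```text
time_s: 10.35
tool_pos: [0.3892, -0.1349, 0.1849]
eef_rot: [[-0.0, 1.0, -0.0], [0.0, -0.0, -1.0], [-1.0, -0.0, -0.0]]
ft_force: [0.4, 0.2, 0.5]
width: 0.002
```

Run:
```python
from h import *
s=cv2.cvtColor(bot.read_camera("side"),4)
cv2.imwrite("pics/s4.png",cv2.resize(s[130:290,290:450],(600,600)))
```

```text
(no output)
```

View pics/s4.png

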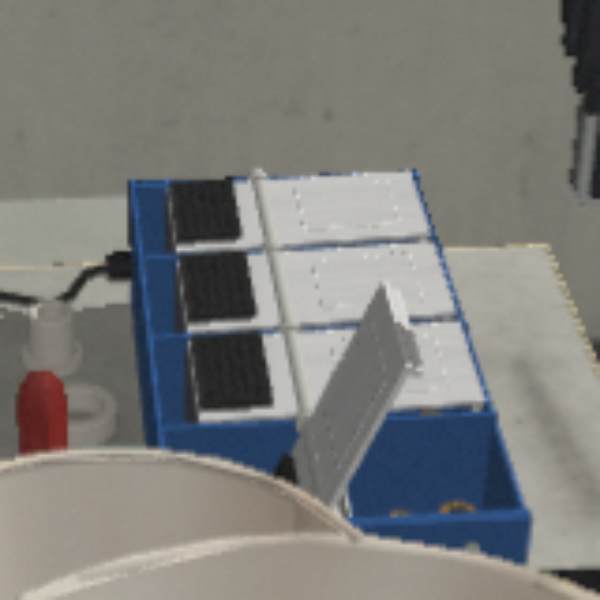

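The flap stayed up and the tool is clear in front of it. I descend and push back.

play_rows(
  plan=[
    {"wx": 0, "wy": 0, "wz": 0, "x": 0, "y": 0, "z": -0.015, "gripper": 255},
    {"wx": 0, "wy": 0, "wz": 0, "x": 0, "y": 0, "z": -0.04, "gripper": 255},
    {"wx": 0, "wy": 0, "wz": 0, "x": 0, "y": 0, "z": -0.06, "gripper": 255},
    {"wx": 0, "wy": 0, "wz": 0, "x": 0.005, "y": 0, "z": -0.065, "gripper": 255},
    {"wx": 0, "wy": 0, "wz": 0, "x": 0.015, "y": 0, "z": -0.065, "gripper": 255},
    {"wx": 0, "wy": 0, "wz": 0, "x": 0.03, "y": 0, "z": -0.065, "gripper": 255},
    {"wx": 0, "wy": 0, "wz": 0, "x": 0.04, "y": 0, "z": -0.065, "gripper": 255},
    {"wx": 0, "wy": 0, "wz": 0, "x": 0.045, "y": 0, "z": -0.065, "gripper": 255},
    {"wx": 0, "wy": 0, "wz": 0, "x": 0.05, "y": 0, "z": -0.065, "gripper": 255},
    {"wx": 0, "wy": 0, "wz": 0, "x": 0.055, "y": 0, "z": -0.065, "gripper": 255},
    {"wx": 0, "wy": 0, "wz": 0, "x": 0.06, "y": 0, "z": -0.065, "gripper": 255},
    {"wx": 0, "wy": 0, "wz": 0, "x": 0.065, "y": 0, "z": -0.065, "gripper": 255},
    {"wx": 0, "wy": 0, "wz": 0, "x": 0.07, "y": 0, "z": -0.065, "gripper": 255},
  ],
)

```text
time_s: 11.7
tool_pos: [0.4603, -0.1351, 0.1203]
eef_rot: [[-0.0, 1.0, 0.001], [0.0, 0.001, -1.0], [-1.0, -0.0, -0.0]]
ft_force: [-1.2, 0.0, 1.0]
width: 0.002
```

play_rows(
  plan=[
    {"wx": 0, "wy": 0, "wz": 0, "x": 0.004, "y": 0, "z": 0, "gripper": 255},
    {"wx": 0, "wy": 0, "wz": 0, "x": 0.008, "y": 0, "z": 0, "gripper": 255},
    {"wx": 0, "wy": 0, "wz": 0, "x": 0.012, "y": 0, "z": 0, "gripper": 255},
    {"wx": 0, "wy": 0, "wz": 0, "x": 0.016, "y": 0, "z": 0, "gripper": 255},
    {"wx": 0, "wy": 0, "wz": 0, "x": 0.019, "y": 0, "z": 0, "gripper": 255},
    {"wx": 0, "wy": 0, "wz": 0, "x": 0.021, "y": 0, "z": 0, "gripper": 255},
    {"wx": 0, "wy": 0, "wz": 0, "x": 0.021, "y": 0, "z": 0, "gripper": 255},
  ],
)

```text
time_s: 12.4
tool_pos: [0.4814, -0.1351, 0.1202]
eef_rot: [[0.0, 1.0, 0.001], [0.0, 0.001, -1.0], [-1.0, 0.0, -0.0]]
ft_force: [0.3, -0.2, 0.0]
width: 0.002
```

Run:
```python
from h import *
s=cv2.cvtColor(bot.read_camera("side"),4)
cv2.imwrite("pics/s5.png",cv2.resize(s[130:290,290:450],(600,600)))
```

```text
(no output)
```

View pics/s5.png

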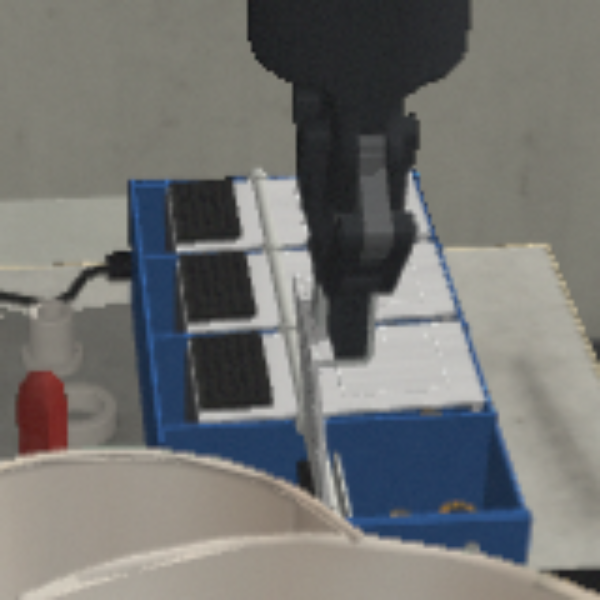

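The flap is about upright, with its edge at crop (300,285) and the tip touching it, and it is not at the stop yet. I continue in small steps and watch the force.

play_rows(
  plan=[
    {"wx": 0, "wy": 0, "wz": 0, "x": 0.002, "y": 0, "z": 0, "gripper": 255},
    {"wx": 0, "wy": 0, "wz": 0, "x": 0.004, "y": 0, "z": 0, "gripper": 255},
    {"wx": 0, "wy": 0, "wz": 0, "x": 0.006, "y": 0, "z": 0, "gripper": 255},
    {"wx": 0, "wy": 0, "wz": 0, "x": 0.006, "y": 0, "z": 0, "gripper": 255},
  ],
)

```text
time_s: 12.85
tool_pos: [0.4862, -0.135, 0.12]
eef_rot: [[-0.003, 1.0, 0.001], [0.0, 0.001, -1.0], [-1.0, -0.003, -0.0]]
ft_force: [-5.5, -1.3, 1.3]
width: 0.002
```

play_rows(
  plan=[
    {"wx": 0, "wy": 0, "wz": 0, "x": 0.001, "y": 0, "z": 0, "gripper": 255},
    {"wx": 0, "wy": 0, "wz": 0, "x": 0.002, "y": 0, "z": 0, "gripper": 255},
    {"wx": 0, "wy": 0, "wz": 0, "x": 0.002, "y": 0, "z": 0, "gripper": 255},
    {"wx": 0, "wy": 0, "wz": 0, "x": 0.002, "y": 0, "z": 0, "gripper": 255},
  ],
)

```text
time_s: 13.25
tool_pos: [0.4865, -0.135, 0.1199]
eef_rot: [[-0.007, 1.0, 0.002], [0.001, 0.002, -1.0], [-1.0, -0.007, -0.001]]
ft_force: [-12.1, -0.3, 6.5]
width: -0.005
```

It is firm now: 12 N for only 0.3 mm more travel, so the flap is at its stop. I back off, raise the arm and check.

play_rows(
  plan=[
    {"wx": 0, "wy": 0, "wz": 0, "x": -0.004, "y": 0, "z": 0, "gripper": 255},
    {"wx": 0, "wy": 0, "wz": 0, "x": -0.015, "y": 0, "z": 0, "gripper": 255},
    {"wx": 0, "wy": 0, "wz": 0, "x": -0.04, "y": 0, "z": 0, "gripper": 255},
    {"wx": 0, "wy": 0, "wz": 0, "x": -0.07, "y": 0, "z": 0.01, "gripper": 255},
    {"wx": 0, "wy": 0, "wz": 0, "x": -0.09, "y": 0, "z": 0.04, "gripper": 255},
    {"wx": 0, "wy": 0, "wz": 0, "x": -0.1, "y": 0, "z": 0.08, "gripper": 255},
    {"wx": 0, "wy": 0, "wz": 0, "x": -0.11, "y": -0.03, "z": 0.1, "gripper": 255},
    {"wx": 0, "wy": 0, "wz": 0, "x": -0.13, "y": -0.07, "z": 0.1, "gripper": 255},
    {"wx": 0, "wy": 0, "wz": 0, "x": -0.15, "y": -0.11, "z": 0.1, "gripper": 255},
    {"wx": 0, "wy": 0, "wz": 0, "x": -0.16, "y": -0.15, "z": 0.1, "gripper": 255},
    {"wx": 0, "wy": 0, "wz": 0, "x": -0.17, "y": -0.19, "z": 0.1, "gripper": 255},
    {"wx": 0, "wy": 0, "wz": 0, "x": -0.18, "y": -0.23, "z": 0.1, "gripper": 255},
    {"wx": 0, "wy": 0, "wz": 0, "x": -0.19, "y": -0.25, "z": 0.1, "gripper": 255},
    {"wx": 0, "wy": 0, "wz": 0, "x": -0.19, "y": -0.25, "z": 0.1, "gripper": 255},
  ],
)

```text
time_s: 14.65
tool_pos: [0.2977, -0.3873, 0.2203]
eef_rot: [[0.0, 1.0, -0.002], [-0.001, -0.002, -1.0], [-1.0, 0.0, 0.001]]
ft_force: [0.5, -0.1, -0.3]
width: -0.002
```

Run:
```python
from h import *
t=cv2.cvtColor(bot.read_camera("top"),4);s=cv2.cvtColor(bot.read_camera("side"),4)
cv2.imwrite("pics/s6.png",cv2.resize(s[130:290,290:450],(600,600)))
cv2.imwrite("pics/t6.png",cv2.resize(t[170:335,230:430],(800,594),interpolation=cv2.INTER_CUBIC))
# expected projections of flap tip edge at stop / at 1.6
for a in (1.6,1.7,1.75):
  for y in (-.105,-.164):
    p=[.487-.073*np.cos(a),y,.066+.073*np.sin(a)]
    u=px("side",p); v=px("top",p); print(a,y,((u-[290,130])*3.75).round(),((v-[230,170])*[4,3.6]).round())
```

```text
1.6 -0.105 [331. 361.] [158. 384.]
1.6 -0.164 [311. 274.] [298. 384.]
1.7 -0.105 [311. 363.] [159. 369.]
1.7 -0.164 [292. 276.] [298. 368.]
1.75 -0.105 [301. 365.] [159. 361.]
1.75 -0.164 [282. 278.] [298. 361.]
```

View pics/s6.png

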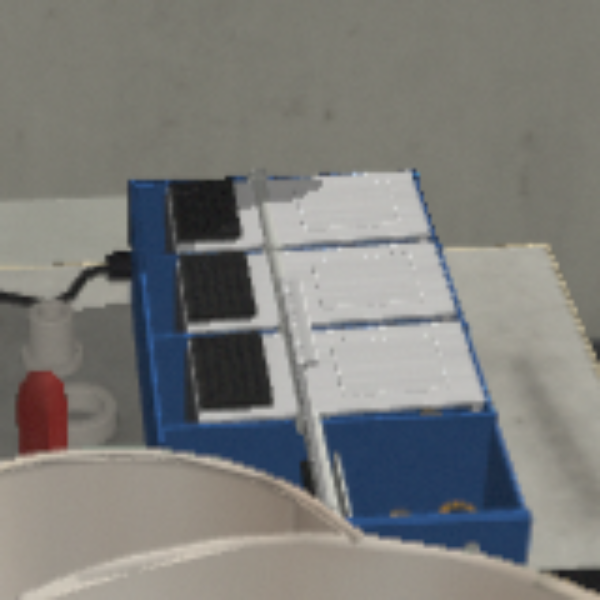

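View pics/t6.png

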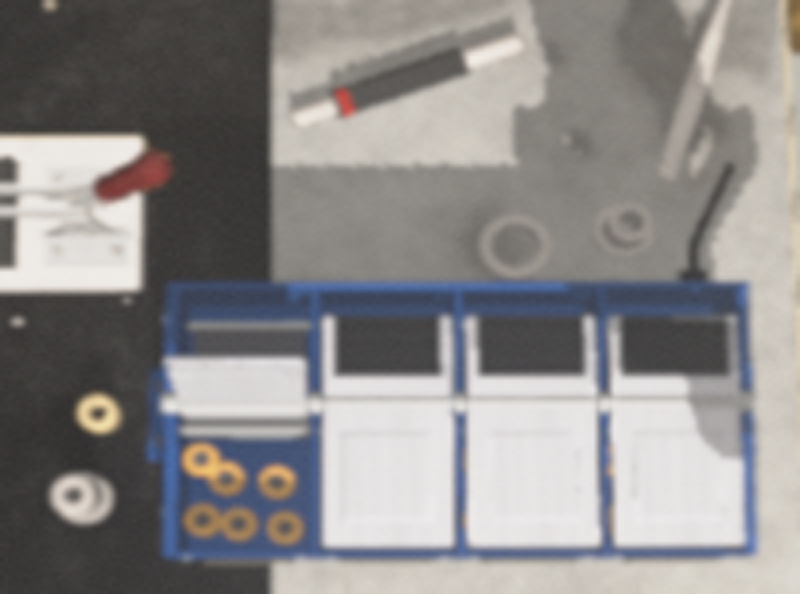

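The top view shows lid 1's flap laid back. Its free edge is at row 356, against 361 predicted for 1.75 rad, and the six bushes are exposed. The other lids are shut, and the bushes, ring, gauge and tweezers are where they were. I hand in.

```bash
python3 -c "
from bench import bot
print(bot.hand_in())"
```

```text
the job is handed in; nothing more can be done
None
```

Lid 1, the leftmost, was the unlocked one. It is now open with its flap pushed back to the stop, and the job was handed in at about 15 s.

- **Finding the lid:** I pressed the tabs from right to left with shut fingertips. Lids 4, 3 and 2 stood firm at 10–11 N after about 2 mm, so I left them. Lid 1 gave way at under 4 N.
- **Opening it:** I pressed tab 1 about 32 mm down, which raised the flap. I then pushed the flap back from the front until it was firm, at 12 N with only 0.3 mm more travel.
- **Last checks:** With the arm clear, the top view puts the flap edge at or slightly past where 1.75 rad should be. The side view reads a little less, about 1.70 rad. That difference is within the uncertainty of the calibration and my pixel readings, and the firm stop and the tip position agree with the lid being fully back. The compartment's bushes are exposed and the other lids are shut. The loose parts and tools looked unmoved.

One move call was refused before it ran because its rows left out some of the values. Nothing moved, and I sent it again with every value filled in.

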